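# Pack the vase in the navy tub

## Robot

A 6-joint arm with a two-finger parallel gripper is mounted at the origin on the work surface. World frame = base frame: x ahead of the robot, y to its left, z up, the work surface at z = 0. Lengths are in m, angles in degrees, forces in N, time in s.
With the tool pointing down it reaches from about 0.325 to 0.85 m from the base axis. Payload 15.5 kg.
Tool frame: the origin (TCP) lies midway between the tips of the shut fingers; the grasp point (between the pads) lies 19 mm behind it; y points along the fingers, x is the direction in which the jaws open and shut, and the axes are right-handed (so a half turn about y gives the same grasp; the last joint's range is limited). The gripper opens to 91 mm and grips with 3 to 60 N. Pads are 32 mm wide; open, the fingers measure 118 mm over their backs; the gripper's body (76 mm by 178 mm) begins 60 mm behind the grasp point.
Start: joints at [71.82, 28.281, 77.091, -0, 74.628, -5.472], TCP at [0.137, 0.61, 0.214] pointing down, gripper open.
Joint ranges: [-166.48, 166.48], [-47.26, 123.95], [12.59, 153.08], [-70.14, 250.14], [6.76, 159.57], [-176.63, 176.63]. Speed limits (degrees/s): [108.29, 108.29, 147.25, 172.46, 172.46, 172.46].

## Interface

Orientations are given as a 3x3 rotation matrix whose columns are the frame's x, y, z axes.
In Python, from bench import ctrl gives the robot as it stands. The module is installed in compiled form; this text tells all that it offers. Calls block until the motion is done:
- ctrl.goto(position, orientation): joint-space move of the TCP to a pose.
- ctrl.move_l(position, vel=0.15, ori=None, contact_N=None): straight line of the TCP; ori=None keeps the orientation; vel is the mean speed in m/s. With contact_N (N) it stops when the force on the tool has changed by that much, and returns True; else False.
- ctrl.movej(angles): joint-space move.
- ctrl.command_gripper(opening): opening from 0.0 (shut) to 1.0 (fully open); the grip force is fixed at half the most; returns when the fingers have stopped.
- ctrl.sleep(seconds).
- ctrl.ik(position, orientation): joint angles nearest the present ones, or None.
- ctrl.read_camera(name): name is "scene" or "side" or "wrist"; returns the picture (384x512x3 uint8, blue, green, red); there is no depth.
- ctrl.camera_params(name): a dict with "fx", "fy", "cx", "cy" (pixels), "pose" (4x4, takes a point from camera to world coordinates); the wrist camera has in their place "T_tool_cam" (4x4, takes a point from camera to tool coordinates, whose origin is the TCP and whose axes are the tool frame's). Camera axes: x right, y up, looking along -z (the intrinsics and any distortion apply to the point x, -y, -z); pixel columns grow to the right and rows downward; lengths in m; the calibration is good to about 2 mm. A picture is of the moment at which its call begins: read the wrist's pose just before it. camera_params takes no time and is no camera call.
A pose or a line that the arm cannot do raises ctrl.MotionError and nothing moves.
- ctrl.sign_off(): hands the job in, once; it reports no verdict.
Readings, each from a call of its own:
- ctrl.current_t(): time.
- ctrl.current_q(): joint angles.
- ctrl.current_dq(): joint speeds.
- ctrl.current_effort(): joint torques, N m.
- ctrl.current_tool_pos(): TCP position.
- ctrl.current_eef_rot(): TCP orientation.
- ctrl.current_contact_force(): force on the tool from outside, world axes, zero at the start.
- ctrl.current_wrist_torque(): the same for the moment, N m.
- ctrl.current_grip_width(): opening from 0.0 (shut) to 1.0 (fully open).
Only numpy, scipy, OpenCV 4.12 (cv2) and the standard library are available. Lean on these libraries where they do the work, as an engineer would, in place of code of your own. Each camera call takes 0.05 s, during which the arm holds its last target.

## Task

Open the navy tub: press the orange tab inward to free the snap-in cover, then pivot the cover right up so that it stays standing open. Then take the white vase and lower it upright into the tub, which is lined with cork mats to a height you cannot know beforehand: feel it stand on the mats before you let go, do not drop it, knock it hard or tip it over, and leave the other loose things where they are.

Things in the scene. Friction and masses are not known exactly. Their poses are not given: they have to be found in the camera images.
- tub: Navy tub, fixed, 200 x 200 mm, 150 mm high, walls 5 mm. Origin: centre of its underside, x from its front (tab side, facing the robot) to its back (hinge), z up. Mouth: x -66 to +90 mm, y -95 to +95 mm; before it a fixed ledge level with the rim, x -100 to -66 mm. Inside, level cork mats fill the floor to an unknown height, 18 to 78 mm above the table; they give 1 mm per 2.5 N.
- tub_rim (a point): Centre of the tub's top plane, 150 mm above the table.
- cover_hinge (a point): Middle of the cover's hinge line, at the back of the rim (tub x = +90 mm, height 150 mm); the line runs along the tub's y.
- cover (a joint): Hinge angle of the navy cover (rad): 0 shut, flush with the rim; opens upward about the back rim, stop at 1.85. Plate 152 mm forward from the hinge, 184 mm wide, 8 mm thick. A tongue on the tab holds it shut under the ledge. Once free, a light spring lifts it part of the way (about 0.6 to 1 rad); it stays where it is put and swings on with under 1 N at its front edge.
- tab (a joint): Travel of the orange tab towards the hinge (m), 0 at rest, stop at 0.008; spring 3 N at rest to 6.5 N at the stop. The tongue leaves the ledge at about 0.005. The pressing finger's friction keeps the cover from springing up, so keep pressing while raising the tab some 35 mm (friction carries it up), then back away.
- tab_face (a point): Centre of the front face (towards the robot) of the orange tab, a block 34 mm wide, 16 mm thick, 20 mm high at the cover's front edge. Shut, it spans heights 152 to 172 mm above the table, its face is at tub x = -74 mm, overhanging the ledge by 8 mm. Press it along the tub's +x.
- vase: White ceramic vase with a blue band, 130 mm high, loose, about 0.2 to 0.4 kg, round: body 54 mm in diameter up to 62 mm, cone to 80 mm, then a straight neck 32 mm in diameter up to the top. Origin: centre of its underside; z up along it.
- brush_holder: Bystander: clear acrylic holder 72 mm wide, 100 mm high, with a brush in it standing to 210 mm. Origin: centre of its underside.
- dish_low: Bystander: lower of two stacked terracotta-coloured plastic dishes, 110 mm wide, 22 mm high, nested 10 mm apart. Origin: centre of its underside.
- dish_top: Bystander: upper dish of the stack, the same size. Origin: centre of its underside.
- scoop: Bystander: stainless scoop with slotted head, 225 mm long, 22 mm high, lying flat. Origin: where its handle meets the head, at table level; x along it to the head.
- polish_tin: Bystander: flat shoe polish tin, 74 mm wide, 22 mm high. Origin: centre of its underside.
- torch: Bystander: yellow torch lying flat, 140 mm long, 46 mm high. Origin: under its middle, at table level.
Mind the look-alikes: they are no part of the job. Of the things like the vase, leave any that is pink, purple or turquoise; of the rest the larger one is meant.

How it is judged (in metres and radians):
On the way, in this order (a step that is already met when the one before it is completed fails the run):
1. the tab has been pressed in while the cover was still shut (value of joint tab above 0.004 m and value of joint cover below 0.15 rad), for 0.02 s.
2. the cover stands open (beyond 1.4 rad) (value of joint cover above 1.4 rad), for 0.2 s.
3. the vase, still held, stands on the mats inside the tub (contact force between vase and tub above 0.4 N and contact force between the fingers and vase above 0.5 N and z of vase in the frame of tub below 0.11 m and x of vase in the frame of tub between -0.08 and 0.08 m and y of vase in the frame of tub between -0.08 and 0.08 m), for 0.1 s.
At the end, for the whole second after the job is handed in: The cover stands open beyond 1.4 rad, and the vase stands released and at rest on the mats inside the tub, upright to 0.1 rad, its axis within 80 mm of the tub's centre in tub x and y (value of joint cover above 1.4 rad and z of vase in the frame of tub below 0.09 m and x of vase in the frame of tub between -0.08 and 0.08 m and y of vase in the frame of tub between -0.08 and 0.08 m and angle between vase's own z axis and vertical below 0.1 rad and linear speed of vase below 0.02 m/s and contact force between vase and tub above 0.5 N and contact force between the fingers and vase below 0.05 N); the robot touches nothing.
It fails at once if the vase is dropped (faster than 0.35 m/s out of the grip) (linear speed of vase above 0.35 m/s and contact force between the fingers and vase below 0.05 N).
It fails at once if the vase is pressed or knocked against the tub harder than 30 N (contact force between vase and tub above 30 N).
It fails at once if the vase is tipped more than 0.6 rad (angle between vase's own z axis and vertical above 0.6 rad).
It fails at once if another loose thing is moved more than 30 mm (distance of any of brush_holder, dish_low, dish_top, scoop, polish_tin, torch from where it was at the start of the episode above 0.03 m).
It also fails if it takes over 67 s, if anything falls off the work surface, if the arm or the gripper's body presses on something with over 40 N, if the wrist force passes 120 N, or if a joint passes its speed limit or range.

## Working session

There is one attempt and no reset: what is moved stays moved. The work goes in short steps, each a Python script; the robot and the scene stay as the last script left them, time stands still between calls to the robot, and variables do not carry over. Pictures are saved under pics/ and viewed, and the job is handed in when it is done.

```bash
mkdir -p pics
python3 - <<'E'
from bench import ctrl
import cv2,numpy as np
np.set_printoptions(precision=4,suppress=True)
for n in ["scene","side","wrist"]:
    cv2.imwrite(f"pics/a_{n}.png",ctrl.read_camera(n)); p=ctrl.camera_params(n); print(n,{k:v for k,v in p.items()})
print(ctrl.current_t(),ctrl.current_tool_pos(),ctrl.current_eef_rot())
E
```

```text
scene {'fx': 418.9136406614213, 'fy': 418.9136406614213, 'cx': 254.9375137572572, 'cy': 188.07160697761833, 'pose': array([[ 0.7386, -0.4879,  0.4652,  1.2674],
       [ 0.674 ,  0.5203, -0.5244, -0.7722],
       [ 0.0138,  0.7009,  0.7132,  1.2182],
       [ 0.    ,  0.    ,  0.    ,  1.    ]])}
side {'fx': 390.8583638452537, 'fy': 390.8583638452537, 'cx': 246.86952376978604, 'cy': 184.66960952791277, 'pose': array([[ 0.8663,  0.3228, -0.3813,  0.0857],
       [-0.4993,  0.5323, -0.6837, -0.7725],
       [-0.0178,  0.7826,  0.6223,  0.8478],
       [ 0.    ,  0.    ,  0.    ,  1.    ]])}
wrist {'fx': 323.69758385437035, 'fy': 323.69758385437035, 'cx': 263.7716287556913, 'cy': 192.5585290212681, 'T_tool_cam': array([[ 1.    ,  0.0014,  0.0005,  0.0001],
       [ 0.0001,  0.272 , -0.9623, -0.171 ],
       [-0.0014,  0.9623,  0.272 ,  0.0758],
       [ 0.    ,  0.    ,  0.    ,  1.    ]])}
0.15 [0.1374 0.6094 0.2135] [[ 0.22   -0.0003 -0.9755]
 [ 0.9755 -0.0009  0.22  ]
 [-0.0009 -1.      0.0001]]
```

View images.

View pics/a_scene.png

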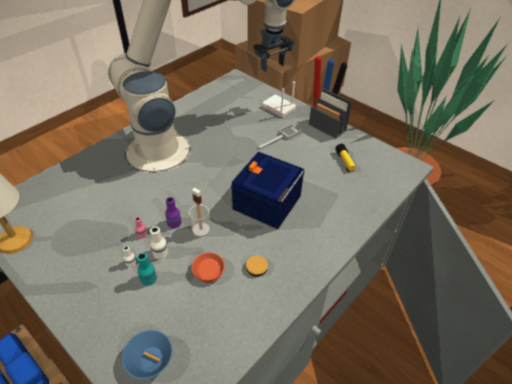

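View pics/a_side.png

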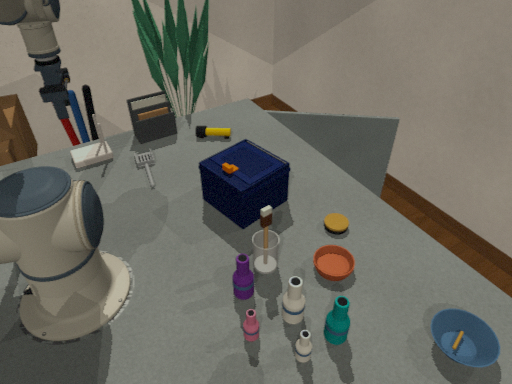

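View pics/a_wrist.png

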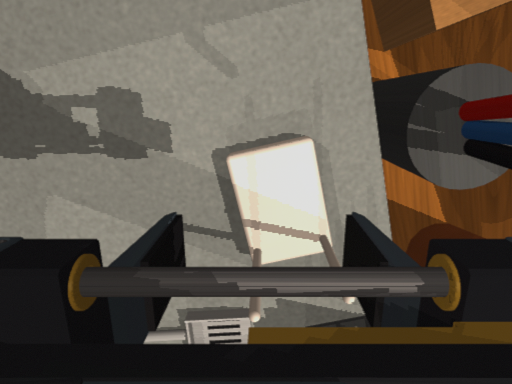

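In the scene view the navy tub is at (268,188) with its orange tab at (255,169); in the side view they are at (245,182) and (230,169). The vase-like things in the scene view are:
- large white (158,243)
- small white (128,257)
- pink (140,228)
- purple (173,212)
- turquoise (146,268)

Leaving out the coloured ones, the larger white one at (158,243), side (293,300), fits the description. I'll confirm that in an enlarged crop.

Run:
```python
import cv2,numpy as np
s=cv2.imread('pics/a_side.png');c=cv2.imread('pics/a_scene.png')
a=cv2.resize(s[240:375,225:360],None,fx=4,fy=4,interpolation=cv2.INTER_CUBIC)[:540,:400]
b=cv2.resize(c[180:290,115:215],None,fx=4,fy=4,interpolation=cv2.INTER_CUBIC)
o=np.zeros((540,800,3),np.uint8);o[:540,:400]=a;o[:440,400:800]=b;cv2.imwrite('pics/crop1.png',o)
a=cv2.resize(s[135:235,195:295],None,fx=4,fy=4,interpolation=cv2.INTER_CUBIC)
b=cv2.resize(c[140:240,215:315],None,fx=4,fy=4,interpolation=cv2.INTER_CUBIC)
cv2.imwrite('pics/crop2.png',np.hstack([a,b]))
```

```text
(no output)
```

View pics/crop1.png

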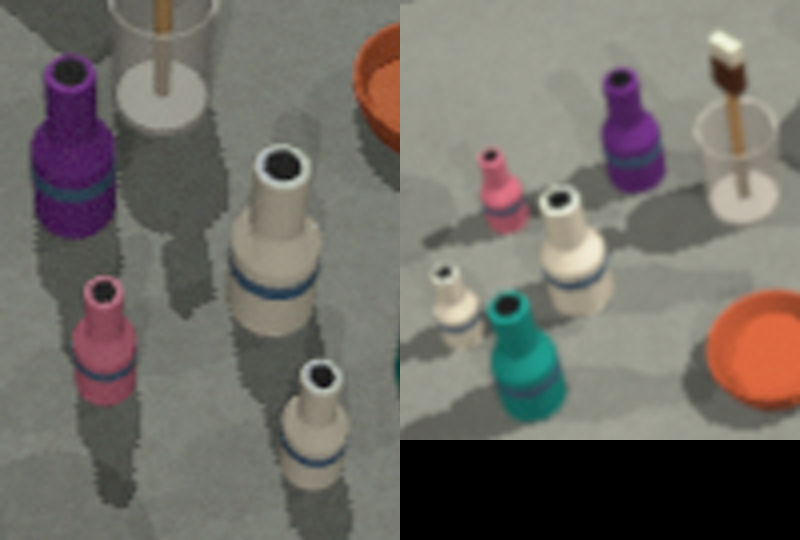

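View pics/crop2.png

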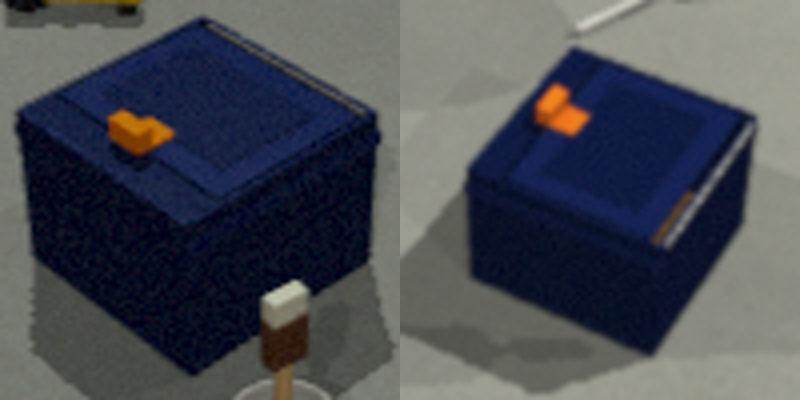

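The crop confirms it. The large white vase has its mouth at crop (283,165), which is side (295.8,281.3), and at scene (154.8,230). The small white one is clearly smaller. The tub's tab side faces left in the side view, and the hinge is the light line at back right. Next I triangulate.

```bash
cat > h.py <<'E'
from bench import ctrl
import cv2,numpy as np
from scipy.optimize import least_squares
np.set_printoptions(precision=4,suppress=True)
def cam(n):
    p=ctrl.camera_params(n);return p
def proj(p,X,T=None):
    T=p['pose'] if T is None else T
    c=(np.atleast_2d(X)-T[:3,3])@T[:3,:3]
    return np.c_[p['cx']+p['fx']*c[:,0]/-c[:,2],p['cy']-p['fy']*c[:,1]/-c[:,2]]
def ray(p,uv,T=None):
    T=p['pose'] if T is None else T
    d=T[:3,:3]@np.array([(uv[0]-p['cx'])/p['fx'],-(uv[1]-p['cy'])/p['fy'],-1]);return T[:3,3],d/np.linalg.norm(d)
def tri(rs):
    A=0;b=0
    for o,d in rs:
        M=np.eye(3)-np.outer(d,d);A=A+M;b=b+M@o
    X=np.linalg.solve(A,b);return X,[np.linalg.norm((np.eye(3)-np.outer(d,d))@(X-o)) for o,d in rs]
def onz(r,z):
    o,d=r;return o+d*(z-o[2])/d[2]
def Tw():
    T=np.eye(4);T[:3,:3]=ctrl.current_eef_rot();T[:3,3]=ctrl.current_tool_pos();return T@ctrl.camera_params('wrist')['T_tool_cam']
E
python3 - <<'E'
from h import *
S,D=cam('scene'),cam('side')
sc=np.array([[575,48],[470,170],[757,118],[660,242]])/4+[115,140]  # x offset 215-100
sd=np.array([[18,115],[190,225],[205,18],[375,115]])/4+[195,135]
for a,b in zip(sc,sd): print(tri([ray(S,a),ray(D,b)]))
R=np.array([[-.1,.1,.15],[-.1,-.1,.15],[.1,.1,.15],[.1,-.1,.15]])
def w(p,X):
    c,s=np.cos(p[2]),np.sin(p[2]);return X@np.array([[c,s,0],[-s,c,0],[0,0,1]])+[p[0],p[1],0]
f=lambda p:np.r_[(proj(S,w(p,R))-sc).ravel(),(proj(D,w(p,R))-sd).ravel()]
r=least_squares(f,[.6,0,0]);print(r.x,np.degrees(r.x[2]),r.fun)
print('tabface pred px',proj(S,w(r.x,np.array([[-.074,0,.162]]))),proj(D,w(r.x,np.array([[-.074,0,.162]]))),w(r.x,np.array([[-.074,0,.162]])))
def pr(n,a,b): print(n,*tri([ray(S,a),ray(D,b)]))
pr('vase mouth',(154.8,230),(295.8,281.3))
pr('purple mouth',np.array([620,78])/4+[15,180],np.array([70,72])/4+[225,240])
pr('pink mouth',np.array([490,156])/4+[15,180],np.array([104,291])/4+[225,240])
pr('small white',np.array([446,274])/4+[15,180],np.array([321,376])/4+[225,240])
pr('brushtop',np.array([725,45])/4+[15,180],(265,209))
pr('holder rim',np.array([735,130])/4+[15,180],(265,243))
pr('teal',np.array([508,305])/4+[15,180],(342.5,302))
pr('dish',(208,265),(334,260))
E
```

```text
(array([0.4441, 0.1734, 0.1424]), [np.float64(0.002058340741475826), np.float64(0.0020583407414759046)])
(array([ 0.4902, -0.0199,  0.1463]), [np.float64(0.0009135433640447899), np.float64(0.0009135433640448743)])
(array([0.6374, 0.215 , 0.145 ]), [np.float64(0.0010088677588563728), np.float64(0.0010088677588563596)])
(array([0.6768, 0.0239, 0.149 ]), [np.float64(0.004050763083451448), np.float64(0.004050763083451425)])
[0.562  0.0951 0.227 ] 13.005045096014861 [-1.0542 -0.7825 -1.6757 -0.2057 -0.0225 -0.7658  0.0652  2.2361 -0.7188
 -1.8159 -0.3074  0.0217 -0.2941 -1.4859  1.3769 -1.2663]
tabface pred px [[250.7957 166.1504]] [[225.8677 168.9603]] [[0.4899 0.0785 0.162 ]]
vase mouth [ 0.4462 -0.3415  0.1285] [np.float64(0.0003782620030163426), np.float64(0.0003782620030165896)]
purple mouth [ 0.3765 -0.22    0.1289] [np.float64(0.0011654346605501611), np.float64(0.001165434660550192)]
pink mouth [ 0.3319 -0.3359  0.0875] [np.float64(0.0005237174647627636), np.float64(0.0005237174647627854)]
small white [ 0.4062 -0.4363  0.0834] [np.float64(0.0004867925180007202), np.float64(0.00048679251800069377)]
brushtop [ 0.4708 -0.1712  0.203 ] [np.float64(0.000632573394646584), np.float64(0.0006325733946466708)]
holder rim [ 0.4688 -0.1728  0.0891] [np.float64(0.0031168119097717403), np.float64(0.003116811909771804)]
teal [ 0.5005 -0.4352  0.128 ] [np.float64(0.0014535487372162447), np.float64(0.0014535487372161963)]
dish [ 0.6235 -0.2773  0.0322] [np.float64(0.001801155868457004), np.float64(0.0018011558684569726)]
```

```bash
cat >> h.py <<'E'
TUB=np.array([0.562,0.0951,0.227])
def Rt(p=None):
    a=(TUB if p is None else p)[2];c,s=np.cos(a),np.sin(a);return np.array([[c,-s,0],[s,c,0],[0,0,1]])
def tw(x,y,z): return Rt()@np.array([x,y,z])+[TUB[0],TUB[1],0]
def Rd(a): # tool down, jaw axis at world yaw a
    x=np.array([np.cos(a),np.sin(a),0]);y=np.array([0,0,-1.]);return np.c_[x,y,np.cross(x,y)]
def st(): print('t',round(ctrl.current_t(),2),'p',ctrl.current_tool_pos(),'F',ctrl.current_contact_force(),'g',round(ctrl.current_grip_width(),3))
E
python3 - <<'E'
from h import *
p=ctrl.current_tool_pos();ctrl.move_l([p[0],p[1],.32],vel=.2)
ctrl.goto(tw(-.17,0.03,.33),Rd(TUB[2]+np.pi/2));st()
T=Tw();im=ctrl.read_camera('wrist');cv2.imwrite('pics/w1.png',im);np.save('w1.npy',T)
ctrl.command_gripper(0)
ctrl.move_l(tw(-.17,-.01,.26),vel=.2)
T=Tw();im=ctrl.read_camera('wrist');cv2.imwrite('pics/w2.png',im);np.save('w2.npy',T);st();print(ctrl.current_q())
E
```

```text
t 2.92 p [0.3897 0.0865 0.33  ] F [ 0.3474 -0.4276  0.001 ] g 1.002
t 4.93 p [0.3991 0.0474 0.2609] F [-0.5309 -0.1095  0.9314] g 0.005
[  -1.7597    6.8514  101.957     0.0099   71.1292 -104.7623]
```

View pics/w1.png

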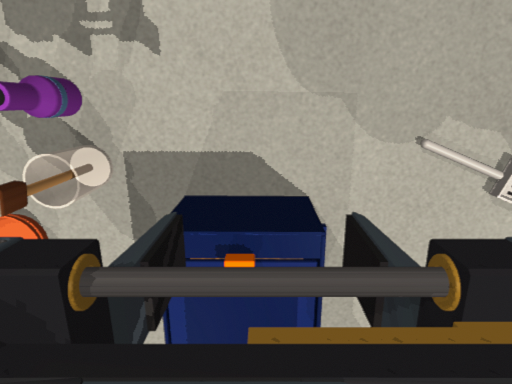

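View pics/w2.png

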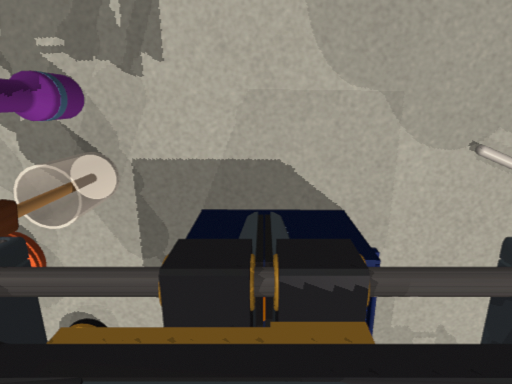

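Run:
```python
from h import *
im=cv2.imread('pics/w1.png');T=np.load('w1.npy');P=cam('wrist')
L={'fc+':(-.1,.1,.15),'fc-':(-.1,-.1,.15),'tab tl':(-.074,-.017,.172),'tab tr':(-.074,.017,.172),'tab bl':(-.074,-.017,.152),'tab br':(-.074,.017,.152),'mouth l':(-.066,-.095,.15),'mouth r':(-.066,.095,.15)}
k=6;c=cv2.resize(im[185:275,160:340],None,fx=4,fy=4,interpolation=cv2.INTER_CUBIC)
for n,v in L.items():
    u=proj(P,tw(*v),T)[0];print(n,u);cv2.circle(c,tuple(int(x) for x in (u-[160,185])*4+2),3,(0,255,0),-1)
cv2.imwrite('pics/w1c.png',c)
```

```text
fc+ [323.9746 230.8307]
fc- [152.3941 230.992 ]
tab tl [222.0549 260.0448]
tab tr [252.3559 260.0173]
tab bl [224.1555 252.0456]
tab br [252.9318 252.0192]
mouth l [159.2737 257.4653]
mouth r [318.3765 257.3205]
```

View pics/w1c.png

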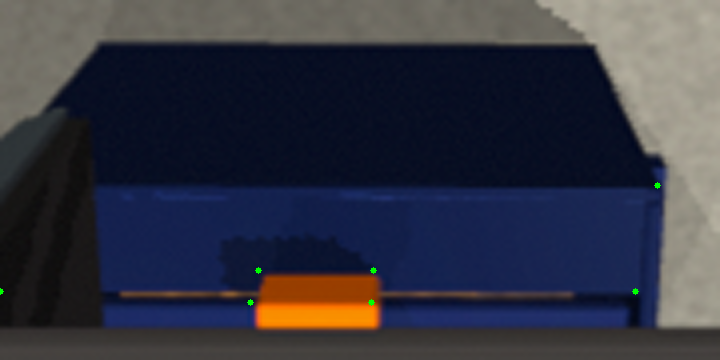

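Run:
```python
from h import *
Y=.001
ctrl.move_l(tw(-.118,Y,.20),vel=.15)
ctrl.move_l(tw(-.118,Y,.160),vel=.08);st()
r=ctrl.move_l(tw(-.075,Y,.160),vel=.025,contact_N=2.0)
st();p=ctrl.current_tool_pos();l=Rt().T@(p-[TUB[0],TUB[1],0]);print(r,l)
```

```text
t 6.27 p [0.4469 0.0695 0.1604] F [-0.6573  0.6385 -0.0349] g 0.005
t 7.33 p [0.4725 0.0755 0.1596] F [-3.1365 -1.8593 -0.2977] g 0.006
True [-0.0916  0.001   0.1596]
```

Run:
```python
from h import *
Y=.001
x0=-.0916
def loc(): return Rt().T@(ctrl.current_tool_pos()-[TUB[0],TUB[1],0])
for d in (.004,.0065):
    ctrl.move_l(tw(x0+d,Y,.160),vel=.02);print(loc(),Rt().T@ctrl.current_contact_force())
cv2.imwrite('pics/p1.png',ctrl.read_camera('side'));print(ctrl.current_t())
```

```text
[-0.088   0.0011  0.1598] [-5.0609 -1.452   1.659 ]
[-0.0856  0.001   0.1598] [-5.6604 -0.8254  0.4212]
8.0167
```

Run:
```python
from h import *
Y=.001
def loc(): return Rt().T@(ctrl.current_tool_pos()-[TUB[0],TUB[1],0])
x0=-.0856
for a in (.06,.12,.18,.235):
    c,s=np.cos(a),np.sin(a);dx=(-.1575*c+.010*s)+.1575;dz=.1575*s+.010*(c-1)
    ctrl.move_l(tw(x0+dx,Y,.160+dz),vel=.04);print(loc(),Rt().T@ctrl.current_contact_force())
cv2.imwrite('pics/p2.png',ctrl.read_camera('side'))
ctrl.move_l(tw(x0-.02,Y,.197),vel=.1)
ctrl.move_l(tw(-.20,Y,.22),vel=.15)
cv2.imwrite('pics/p3.png',ctrl.read_camera('side'));st()
```

```text
[-0.0852  0.001   0.1695] [-5.5443 -1.5397  0.5586]
[-0.0837  0.0011  0.1788] [-5.5194 -1.139   0.8928]
[-0.0816  0.001   0.188 ] [-4.9184 -0.2295  1.1289]
[-0.0792  0.001   0.1963] [-5.7412 -1.3453  2.4478]
t 10.85 p [0.3679 0.0511 0.22  ] F [ 0.285  -0.6061 -0.3343] g 0.002
```

Run:
```python
import cv2,numpy as np
o=[cv2.resize(cv2.imread(f'pics/p{i}.png')[60:240,160:320],None,fx=2.4,fy=2.4) for i in (2,3)]
cv2.imwrite('pics/p23.png',np.hstack(o))
```

```text
(no output)
```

View pics/p23.png

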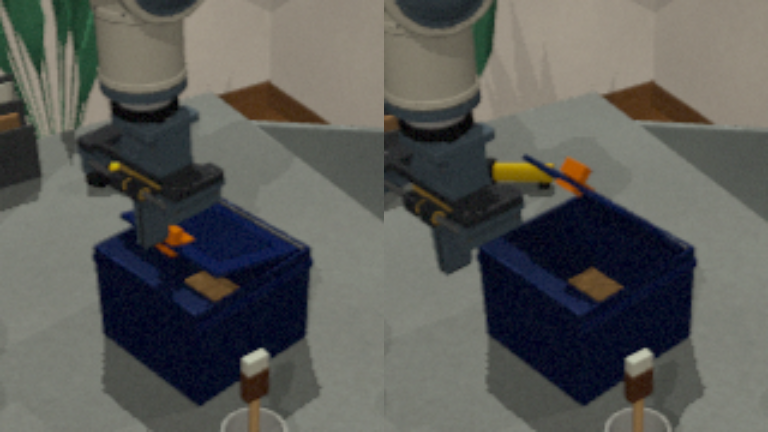

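```bash
python3 - <<'E'
from h import *
D=cam('side')
for t in (.6,.7,.8,.9,1.,1.1):
    c,s=np.cos(t),np.sin(t)
    r=np.array([-.156,.012]);q=(.09+r[0]*c+r[1]*s, .15-r[0]*s+r[1]*c)
    e=[(.09-.152*c,y,.15+.152*s) for y in(-.092,.092)]
    print(t,proj(D,tw(q[0],0,q[1])),e[0],proj(D,tw(*e[0])),proj(D,tw(*e[1])))
E
python3 - <<'E'
import cv2
cv2.imwrite('pics/p3c.png',cv2.resize(cv2.imread('pics/p3.png')[90:190,190:300],None,fx=6,fy=6,interpolation=cv2.INTER_CUBIC))
E
```

```text
0.6 [[235.3721 138.9704]] (np.float64(-0.03545101346627111), -0.092, np.float64(0.23582565595604538)) [[256.6407 155.7391]] [[214.5948 131.3886]]
0.7 [[237.9132 134.1695]] (np.float64(-0.026256012467242254), -0.092, np.float64(0.24792108846012903)) [[259.0202 150.7998]] [[216.6649 126.8381]]
0.8 [[240.7589 129.5445]] (np.float64(-0.015899419820769145), -0.092, np.float64(0.25903812581672747)) [[261.7093 145.9742]] [[219.0592 122.4171]]
0.9 [[243.8715 125.1575]] (np.float64(-0.004484715177140983), -0.092, np.float64(0.26906569026337745)) [[264.6732 141.3275]] [[221.7474 118.1839]]
1.0 [[247.2091 121.0665]] (np.float64(0.007874049508042755), -0.092, np.float64(0.27790358969080026)) [[267.8722 136.9222]] [[224.6946 114.1943]]
1.1 [[250.7262 117.3244]] (np.float64(0.021053389543312248), -0.092, np.float64(0.2854635187293382)) [[271.2629 132.8165]] [[227.8614 110.4996]]
```

View pics/p3c.png

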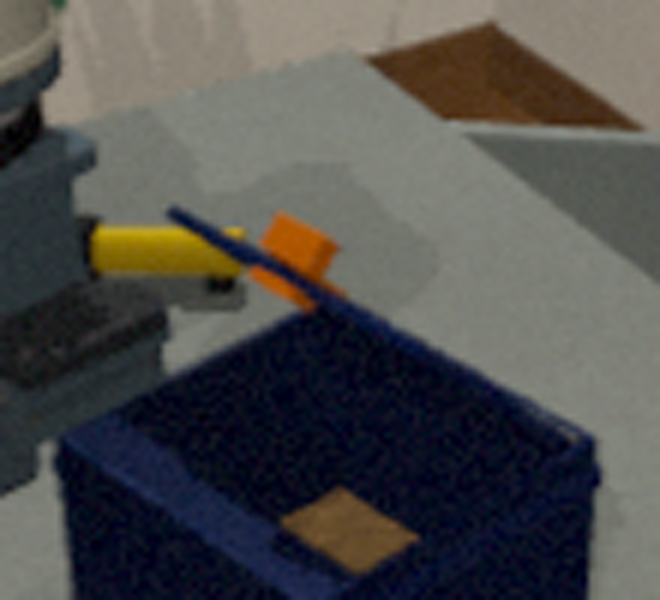

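```bash
python3 - <<'E'
from h import *
Y=.001
def loc(): return Rt().T@(ctrl.current_tool_pos()-[TUB[0],TUB[1],0])
ctrl.move_l(tw(-.09,Y,.225),vel=.2)
for x,z in((-.02,.228),(.03,.252),(.078,.252)):
    ctrl.move_l(tw(x,Y,z),vel=.1);print(loc(),Rt().T@ctrl.current_contact_force())
ctrl.sleep(.1)
cv2.imwrite('pics/o1.png',ctrl.read_camera('side'))
ctrl.move_l(tw(-.02,Y,.262),vel=.2)
ctrl.move_l(tw(-.10,Y,.32),vel=.25)
cv2.imwrite('pics/o2.png',ctrl.read_camera('side'));cv2.imwrite('pics/o3.png',ctrl.read_camera('scene'));st()
E
python3 - <<'E'
import cv2,numpy as np
a=cv2.imread('pics/o2.png')[60:220,170:320];b=cv2.imread('pics/o3.png')[80:240,190:340]
cv2.imwrite('pics/o23.png',cv2.resize(np.hstack([a,b]),None,fx=2.6,fy=2.6,interpolation=cv2.INTER_CUBIC))
E
```

```text
[-0.0207  0.001   0.2279] [ 0.0161 -1.6086  0.429 ]
[0.0293 0.0011 0.2517] [ 0.4234 -0.8406  0.3517]
[0.0774 0.001  0.2517] [ 0.1345 -0.0804 -0.189 ]
t 15.18 p [0.4652 0.0737 0.3192] F [-0.3976 -0.2982  0.8369] g 0.006
```

View pics/o23.png

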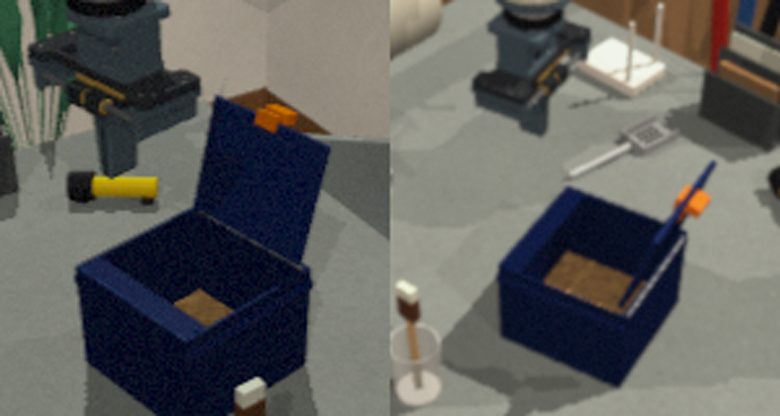

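Run:
```python
from h import *
D=cam('side');S=cam('scene')
for t in (1.2,1.3,1.4,1.5,1.6,1.7):
    c,s=np.cos(t),np.sin(t)
    e=[tw(.09-.152*c,y,.15+.152*s) for y in(-.092,.092)]
    print(t,proj(D,e[1]),proj(D,e[0]),proj(S,e[1]),proj(S,e[0]))
```

```text
1.2 [[231.2055 107.1464]] [[274.799  129.0632]] [[290.4958 134.524 ]] [[265.936  164.6779]]
1.3 [[234.6822 104.1751]] [[278.4325 125.7085]] [[294.2676 134.7374]] [[269.8722 165.0909]]
1.4 [[238.2455 101.6193]] [[282.1148 122.7914]] [[298.1501 135.3189]] [[273.9464 165.8848]]
1.5 [[241.8493  99.5053]] [[285.7976 120.3425]] [[302.0983 136.2672]] [[278.1112 167.0561]]
1.6 [[245.4479  97.8522]] [[289.4341 118.3844]] [[306.0652 137.5754]] [[282.3168 168.5957]]
1.7 [[248.9974  96.6713]] [[292.9802 116.9313]] [[310.0023 139.2315]] [[286.5112 170.4889]]
```

The cover corners at side (253,97) and (296,118) match a hinge angle of about 1.75 rad, so the cover is open. Next is the vase, with the jaws along world x to stay clear of the brush and the other vases.

Run:
```python
from h import *
V=np.array([.4462,-.3415])
ctrl.goto([V[0],V[1],.30],Rd(0.));st()
ctrl.command_gripper(1.0)
T=Tw();cv2.imwrite('pics/v1.png',ctrl.read_camera('wrist'));np.save('v1.npy',T)
ctrl.move_l([V[0],V[1],.165],vel=.2)
cv2.imwrite('pics/v2.png',ctrl.read_camera('side'));cv2.imwrite('pics/v3.png',ctrl.read_camera('scene'));st()
P=cam('wrist');print(proj(P,np.array([[*V,.13],[*V,0]]),T))
a=cv2.imread('pics/v2.png')[200:375,215:375];b=cv2.imread('pics/v3.png')[150:325,75:235]
cv2.imwrite('pics/v23.png',cv2.resize(np.hstack([a,b]),None,fx=2.5,fy=2.5))
```

```text
t 16.71 p [ 0.4466 -0.3407  0.3   ] F [-0.3935  0.6421 -0.0037] g 0.004
t 19.07 p [ 0.4468 -0.3421  0.1663] F [-0.2777  0.0953  1.0665] g 1.003
[[262.8225 175.0145]
 [263.0536 155.504 ]]
```

View pics/v23.png

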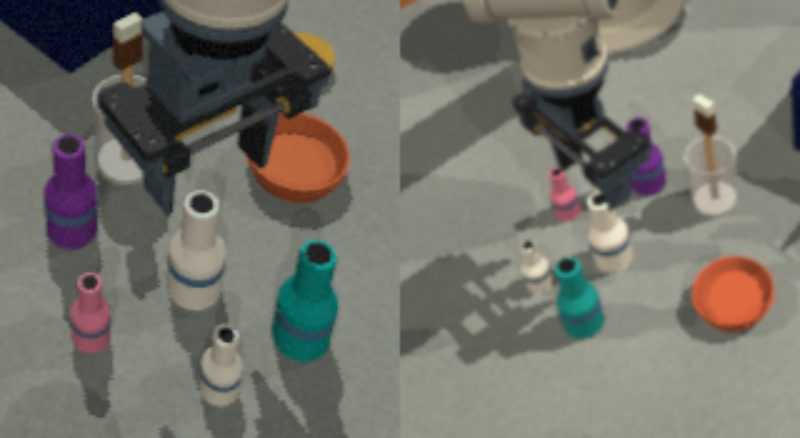

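View pics/v1.png

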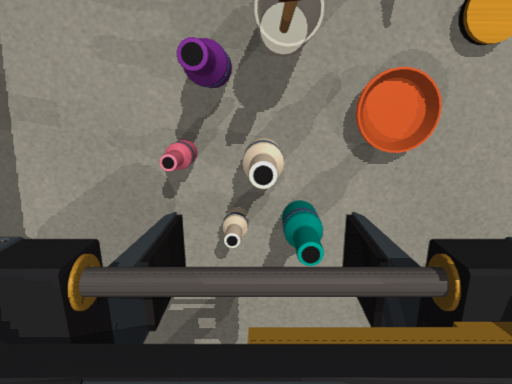

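In the wrist view the vase mouth is at (263,175), against a predicted (262.8,175.0), so the three views agree. I'll descend and grip.

Run:
```python
from h import *
V=np.array([.4462,-.3415])
r=ctrl.move_l([V[0],V[1],.089],vel=.08,contact_N=6);print(r);st()
ctrl.command_gripper(0.0);st()
ctrl.move_l([V[0],V[1],.12],vel=.06);ctrl.sleep(.2);st();print(ctrl.current_grip_width()*91)
cv2.imwrite('pics/g1.png',ctrl.read_camera('side'));cv2.imwrite('pics/g2.png',ctrl.read_camera('scene'))
a=cv2.imread('pics/g1.png')[200:375,215:375];b=cv2.imread('pics/g2.png')[150:325,75:235]
cv2.imwrite('pics/g23.png',cv2.resize(np.hstack([a,b]),None,fx=2.5,fy=2.5))
```

```text
False
t 20.18 p [ 0.4464 -0.3417  0.0894] F [ 0.3715 -0.1201  0.4497] g 0.998
t 21.11 p [ 0.4461 -0.3414  0.0889] F [ 0.0946 -1.0763 -0.9762] g 0.35
t 21.98 p [ 0.4461 -0.3414  0.1197] F [-0.1676 -0.2861 -4.1904] g 0.351
31.9564944243531
```

View pics/g23.png

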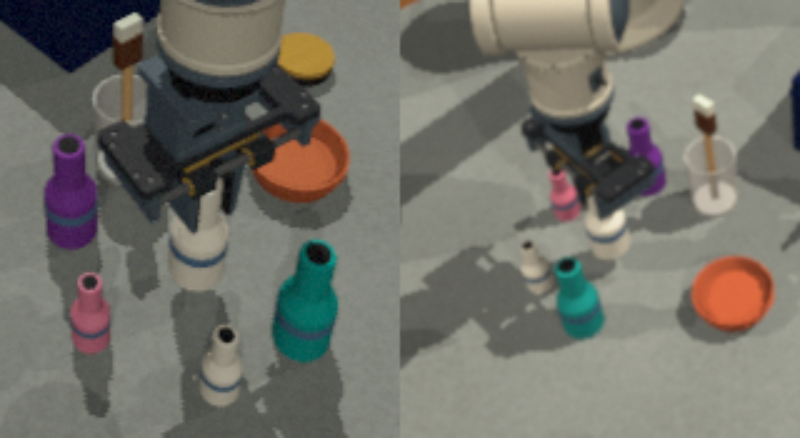

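Run:
```python
from h import *
V=np.array([.4462,-.3415]);O=Rd(TUB[2]+np.pi/2)
ctrl.move_l([V[0],V[1],.37],vel=.2);st()
g=tw(.005,.0,.37)
q=ctrl.ik(g,O);print(q)
# moderate: via two legs
m=(np.array([V[0],V[1],.37])+g)/2
ctrl.goto(m,Rd((TUB[2]+np.pi/2)/2));ctrl.goto(g,O);st()
ctrl.move_l(tw(.005,0,.225),vel=.12);ctrl.sleep(.2);st();print(ctrl.current_grip_width())
cv2.imwrite('pics/d1.png',ctrl.read_camera('side'));cv2.imwrite('pics/d2.png',ctrl.read_camera('scene'))
a=cv2.imread('pics/d1.png')[60:220,170:320];b=cv2.imread('pics/d2.png')[80:240,190:340]
cv2.imwrite('pics/d12.png',cv2.resize(np.hstack([a,b]),None,fx=2.6,fy=2.6))
```

```text
t 23.48 p [ 0.4459 -0.3412  0.369 ] F [ 0.0906 -1.2548 -3.2728] g 0.349
[  3.6843  17.8528  69.7916  -0.      92.3557 -99.3219]
t 25.29 p [0.567  0.095  0.3699] F [-0.0238 -0.1554 -2.5004] g 0.346
t 26.85 p [0.5671 0.0962 0.2254] F [-0.2368  0.9865 -3.1063] g 0.349
0.3489958344148231
```

View pics/d12.png

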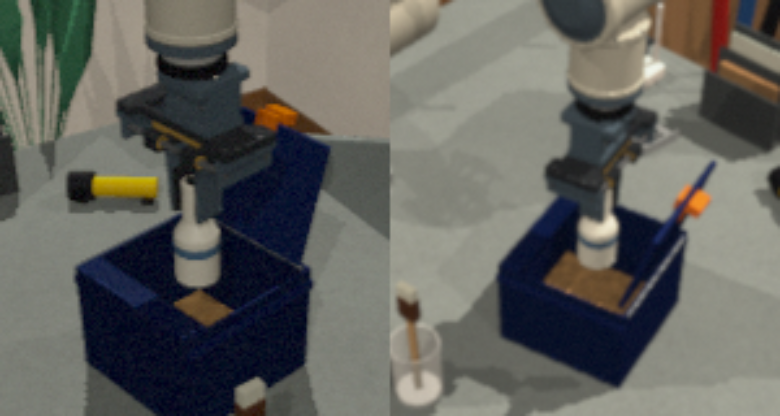

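The vase hangs upright above the mats and clear of the cover. Next I lower it slowly until it touches.

Run:
```python
from h import *
f=lambda:np.mean([(ctrl.sleep(.02),ctrl.current_contact_force()[2])[1] for _ in range(12)])
f0=f()
r=ctrl.move_l(tw(.005,0,.100),vel=.025,contact_N=2.5);st();print(r,'free',f0,'now',f());st()
print('base est',ctrl.current_tool_pos()[2]-.089)
```

```text
t 31.18 p [0.5667 0.0962 0.1082] F [ 1.497  -0.0744  1.1911] g 0.346
True free -2.8661167608910865 now 1.7823844422399686
t 31.38 p [0.5666 0.0962 0.1081] F [ 0.7112 -0.8588  2.1178] g 0.349
base est 0.01914945412123402
```

Run:
```python
from h import *
f=lambda:np.mean([(ctrl.sleep(.02),ctrl.current_contact_force()[2])[1] for _ in range(12)])
p=ctrl.current_tool_pos()
ctrl.move_l([p[0],p[1],p[2]+.0007],vel=.01);print('Fz',f())
ctrl.command_gripper(.7);st();print('Fz',f())
ctrl.move_l([p[0],p[1],.20],vel=.08)
ctrl.move_l([p[0],p[1],.32],vel=.2)
ctrl.move_l(tw(-.16,0,.36),vel=.25)
cv2.imwrite('pics/e1.png',ctrl.read_camera('side'));cv2.imwrite('pics/e2.png',ctrl.read_camera('scene'));st()
a=cv2.imread('pics/e1.png')[60:220,170:320];b=cv2.imread('pics/e2.png')[80:240,190:340]
cv2.imwrite('pics/e12.png',cv2.resize(np.hstack([a,b]),None,fx=2.6,fy=2.6))
D=cam('side');S=cam('scene')
for t in (1.4,1.7,1.8): print(t,[(proj(c,tw(.09-.152*np.cos(t),y,.15+.152*np.sin(t)))) for c in (D,S) for y in(-.092,.092)])
print(proj(D,tw(.005,0,.151)),proj(S,tw(.005,0,.151)))
```

```text
Fz 0.05850771994438408
t 32.48 p [0.5666 0.0962 0.1089] F [-0.1769 -0.4423  0.6784] g 0.699
Fz -0.15838968693912883
t 35.65 p [0.4071 0.0593 0.3593] F [ 0.5302  0.5166 -0.2093] g 0.702
1.4 [array([[282.1148, 122.7914]]), array([[238.2455, 101.6193]]), array([[273.9464, 165.8848]]), array([[298.1501, 135.3189]])]
1.7 [array([[292.9802, 116.9313]]), array([[248.9974,  96.6713]]), array([[286.5112, 170.4889]]), array([[310.0023, 139.2315]])]
1.8 [array([[296.3945, 115.9892]]), array([[252.4562,  95.9671]]), array([[290.6419, 172.7151]]), array([[313.861 , 141.2181]])]
[[245.4178 161.2951]] [[269.3923 175.6645]]
```

View pics/e12.png

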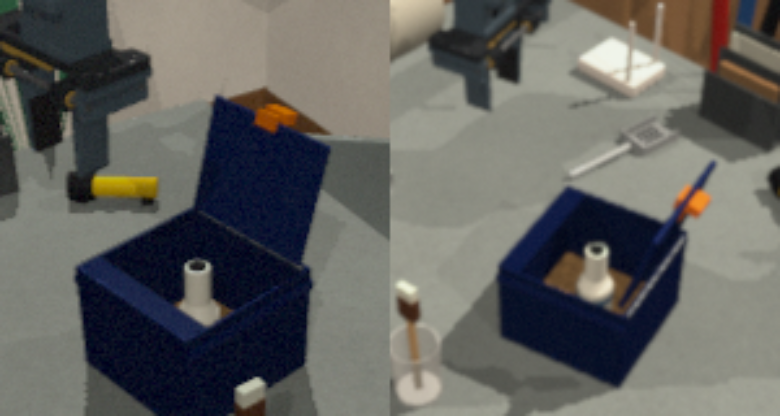

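View pics/e1.png

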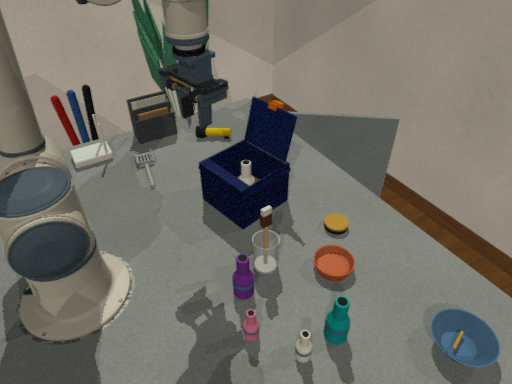

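The vase mouth at side (246,162) and scene (270,175) matches the predicted upright position. The cover is at about 1.75 rad, and the bystanders are where they started.

Run:
```python
from h import *
st();ctrl.sign_off()
```

```text
t 35.65 p [0.4071 0.0593 0.3593] F [ 0.5302  0.5166 -0.2093] g 0.702
the job is handed in; nothing more can be done
```

The cover is standing open, the white vase is upright on the mats inside the tub, and the job is handed in at 35.7 s of the 67 s allowed. No verdict is reported.

- **Cover:** I pressed the tab in about 6 mm (5.7 N on the finger) and carried it up 36 mm. The cover sprang to about 0.75 rad. I then swung it open; the last images put it at about 1.75 rad.
- **Vase:** I took the larger white vase by its neck; the grip measured 32 mm. It touched the mats with its base about 19 mm above the table, pressing with about 4.7 N. I eased that to about its own weight, opened the fingers and backed away.
- **Last checks:** The vase mouth is within about 1.5 pixels of where an upright vase should show in both fixed views. In the side view the other loose things look unmoved, by eye only.
- **Disagreements:** The tub corners I picked by hand gave rim heights of 142–149 mm, against the stated 150 mm. The wrist view and the tab contact then agreed with the tub position to about 2 mm.

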